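# Step the pill dispenser on to day five and shut its child guard

## Task

It is Thursday, the fifth day of the week: press the pill dispenser's step key, firmly but without forcing it, until its drum shows the 5 squarely in the window between the two pointers, then swing the child guard down over the key until it snaps shut. Leave the menorah, the glass cups and the lighter standing where they are.

Things in the scene. Friction and masses are not known exactly. Their poses are not given: they have to be found in the camera images.
- dispenser: White plastic pill dispenser fixed on the sill, front more or less to the robot's right; 220 deep (x, -105 to +115), 150 wide, 108 high; origin mid underside, x to its back. The deck, 108 up from x = -5 to the back, has the drum's window; before it the key's panel falls 118 at 35 deg to 40 up. The guard stands leaning over the panel: no room straight down on the key, come tilted along its axis.
- key_top (a point): Centre of the top of the grey step key: a flat pad 30 (up the slope) x 44 mm with two white bars, standing 18 mm out of the panel when up, 40 mm down the slope from the guard's hinge. Its z axis points out of the panel, 35 deg from vertical towards the dispenser's front; x up the slope, y the dispenser's y. Press along -z.
- key (a joint): Travel of the key in m: 0 up, 0.015 at its hard stop; sprung. It takes 2 N at first and about 5 N (more if fast) from 3 to 8 mm, then at 8 to 9 mm the ratchet lets go and the drum jumps on by one number, once per press; let go sooner and it falls back. The key must come up to within 1.5 mm of the top before it takes the next number.
- drum (a joint): Angle of the numbered drum, rad: 0 shows 1 and each press adds 2 pi/7 = 0.8976 (0.898 shows 2, 1.795 shows 3 .. then 1 again after 7; -0.898 shows 7, -1.795 shows 6). A sprung roller holds it at the numbers. It starts on 6, 7, 1, 2 or 3 and turns one way, the top towards the dispenser's front; if 5 is passed, go round again.
- mark (a point): Where the number is read: middle of the window, on the drum's top face, 8 mm below the deck, 58 mm behind the dispenser's origin and 4 mm to its left (+y). The window is a clear pane 36 x 60 mm; a black pointer stands at its left and right sides.
- face5 (a point): Centre of the drum face with the 5; set when it lies at the mark. The drum is a seven-sided aluminium prism, 84 mm across the flats, 60 mm long, axis along the dispenser's y; each face has one raised black numeral, 1 to 7, 28 mm high, its foot to the dispenser's front when on top.
- guard (a joint): Opening of the child guard, rad: 0 shut over the key, 1.66 to 1.78 at the start (standing up, leaning 23 to 30 deg from vertical over the key), 1.80 its stop. A grey hood: plate 105 long from the hinge, 80 mm wide, rims 26 deep on the key's side, 12 mm finger lip. The stiff hinge (0.05 N m) stays where put. Near 0.1 a sprung catch stops it: about 5 N more at the free end snaps it to 0.
- guard_hinge (a point): Middle of the guard's hinge axis, along the dispenser's y, at the panel's upper edge, 109 mm above the sill. Axes as the dispenser's.
- guard_back (a point): On the guard plate's outer face, mid-width, 80 mm from the hinge towards the free end and 29 mm off the rims' plane through the hinge. Moves with the guard: its z axis points out of the outer face (away from the key), x towards the hinge. Push here along -z to swing the guard down.
- menorah: Aluminium menorah, 176 mm high, a 260 mm bar (along y) of nine candle cups on a round foot, on a black silicone trivet 170 mm across, 7 mm thick, behind the dispenser (robot's left). Origin mid underside of the foot. Bystander.
- cup_a: Glass cup 92 mm high, 72 mm across the rim, some 20 cm before the dispenser's front. Origin at the centre of its foot, z up. Bystander.
- cup_b: Second glass cup, the same, beside it, farther from the robot. Origin at the centre of its foot. Bystander.
- lighter: Chrome candle lighter 166 mm long, 22 wide, 16 high, lying before the dispenser's front. Origin on the underside, 78 mm from the handle's end; nozzle to +x. Bystander.

How it is judged:
On the way, in this order (a step that is already met when the one before it is completed fails the run):
1. the drum shows 5 at the pointers and the key has come up (distance between face5 and mark below 0.006 m and value of joint key below 0.002 m and value of joint guard above 0.3 rad), for 0.2 s.
2. the guard is snapped shut over the key (value of joint guard below 0.04 rad), for 0.2 s.
At the end, for the whole second after the job is handed in: The 5 on the drum lies within 6 mm of the mark between the pointers, the key is up (within 2 mm), and the guard is shut past its catch (below 0.04 rad) (distance between face5 and mark below 0.006 m and value of joint key below 0.002 m and value of joint guard below 0.04 rad); the robot touches nothing.
It fails at once if the dispenser is forced: pushed with more than 50 N (contact force between dispenser and the fingers above 50 N or contact force between dispenser and the arm above 50 N).
It fails at once if the menorah is shifted more than 30 mm or tipped (distance of menorah from where it was at the start of the episode above 0.03 m or angle between menorah's own z axis and vertical above 0.3 rad).
It fails at once if a glass cup is shifted more than 30 mm or tipped ((distance of cup_a from where it was at the start of the episode above 0.03 m or angle between cup_a's own z axis and vertical above 0.3 rad) or (distance of cup_b from where it was at the start of the episode above 0.03 m or angle between cup_b's own z axis and vertical above 0.3 rad)).
It fails at once if the lighter is shifted more than 30 mm (distance of lighter from where it was at the start of the episode above 0.03 m).
It also fails if it takes over 51 s, if anything falls off the work surface, if the arm or the gripper's body presses on something with over 40 N, if the wrist force passes 120 N, or if a joint passes its speed limit or range.

## Robot

A 6-joint arm with a two-finger parallel gripper is mounted at the origin on the work surface. World frame = base frame: x ahead of the robot, y to its left, z up, the work surface at z = 0. Lengths are in m, angles in rad, forces in N, time in s.
With the tool pointing down it reaches from about 0.375 to 0.75 m from the base axis. Payload 9 kg.
Tool frame: the origin (TCP) lies between the finger pads; the fingertips stand 17 mm ahead of it and the grasp point (between the pads) lies 2 mm behind it; z points along the fingers, y is the line along which they close (so a half turn about z gives the same grasp; the last joint's range is limited). The gripper opens to 85 mm and grips with 20 to 120 N. Pads are 22 mm wide; open, the fingers measure 114 mm over their backs; the gripper's body (76 mm by 85 mm) begins 54 mm behind the grasp point. The pads swing forward as they close: fully open they stand 13 mm farther back than shut.
Start: joints at [-1.401, 0.104, 0.097, 1.564, 0, 1.353], TCP at [0.227, -0.555, 0.248] pointing down, gripper open.
Joint ranges: [-2.99, 2.99], [-0.84, 1.86], [-1.1, 1.16], [-1.84, 2.11], [-1.51, 1.56], [-3.14, 3.14]. Speed limits (rad/s): [2.22, 2.22, 2.57, 3.14, 3.14, 3.14].

## Interface

Orientations are given as a unit quaternion [x, y, z, w].
In Python, from cell import read_state, camera, get_calibration, job gives the robot as it stands.
- The arm moves only by the tool send_rows, never from a script. Its argument "rows" is a list that holds one entry, the list of rows, each a list of 7 numbers: the finger opening in mm, from 0 to 85.4, then the shift along the world's x, y, z in mm, then the turn, a rotation vector about the world's x, y, z in degrees. A call has 1 to 8 rows; each row shifts and turns the commanded pose from where the row before left it; what a row does not reach is not made up. A row lasts 1/12 s, in which the tool goes at most 41.7 mm and 7.16 degrees, less where a joint would pass 70% of its speed; a pose out of reach is approached as far as the arm can. A call is refused whole if a number of a shift passes 41.7 or a number of a turn 7.16, either way. A call with a gripper value outside its range is refused whole. The fingers move at their own pace and stop on an object; "force" is the grip in N (left out, the last holds). Time passes only in rows, so rows that do not move let the fingers close. It gives the time, the measured TCP pose, the force, the opening and the grip force at its end, in the units of the state.
- read_state(): the state, without advancing time (a new reading comes with each control period).
- camera(name): name is "scene" or "top" or "wrist"; returns the picture (400x640x3 uint8, blue, green, red); there is no depth.
- get_calibration(name): a dict with "camera_matrix" (3x3 intrinsics, pixels), "R" (3x3) and "t" (3): a world point X has camera coordinates R X + t. Camera axes: x right, y down, z forward; pixel columns grow to the right and rows downward; lengths in m; the calibration is good to about 2 mm. A picture is of the moment at which its call begins: read the wrist's pose just before it. get_calibration takes no time and is no camera call; for the wrist camera it gives the pose at the moment of the call.
- job.sign_off(): hands the job in; it is judged then, once.
The state is a dict: "t": time; "qpos": joint angles; "qvel": joint speeds; "tau": joint torques, N m; "tcp_pos": TCP position; "eef_rot": TCP orientation; "force": force on the tool from outside, world axes, zero at the start; "moment": the same for the moment, N m; "opening": finger opening in m; "gripper_force": force on a finger pad.
Only numpy, scipy, OpenCV 4.12 (cv2) and the standard library are available. Lean on these libraries where they do the work, as an engineer would, in place of code of your own. Each camera call takes 0.05 s, during which the arm holds its last target. There are 200 camera calls.

## Working session

There is one attempt and no reset: what is moved stays moved. The work goes in short steps, Python scripts to look and compute and a tool call to move; the robot and the scene stay as the last step left them, time stands still between calls to the robot, and variables do not carry over. Pictures are saved under pics/ and viewed, at most 11 in all, crops included, and the job is handed in when it is done.

Besides the shell and the picture viewer there is one more tool, called after ">>>" by a JSON object that holds its "name" and its "arguments". send_rows: Moves the arm, as the interface text tells. Its arguments: {"type":"object","properties":{"rows":{"type":"array","items":{"type":"array","items":{"type":"array","items":{"type":"number"}}}},"force":{"type":"number"}},"required":["rows"]}

```bash
mkdir -p pics; python3 - <<'E'
from cell import *
import cv2
s=read_state();print(s)
for n in("scene","top"):
    im=camera(n);cv2.imwrite(f"pics/{n}0.png",im)
    c=get_calibration(n);print(n,c)
E
```

```text
{'t': 0.0, 'qpos': array([-1.40072030e+00,  1.04706739e-01,  9.64729403e-02,  1.56388153e+00,
       -1.67121347e-05,  1.35311282e+00]), 'qvel': array([-0.00077232,  0.00216704,  0.00139423,  0.00370834, -0.00066615,
        0.00023266]), 'tau': array([-3.54879521e-03, -5.56925082e+01,  5.03652513e+01,  1.64239289e-02,
       -4.48986439e-04,  1.25572521e-05]), 'tcp_pos': array([ 0.22683009, -0.55514392,  0.24751997]), 'eef_rot': array([ 9.81263904e-01,  1.92667373e-01,  7.34337408e-06, -6.59511599e-04]), 'force': array([-0.20900172, -0.21487943, -0.07356213]), 'moment': array([ 0.00017365,  0.05850013, -0.01044891]), 'gripper_force': 0.0, 'opening': 0.08585689046388179}
scene {'camera_matrix': array([[377.70952969,   0.        , 320.2431881 ],
       [  0.        , 377.70952969, 192.98622424],
       [  0.        ,   0.        ,   1.        ]]), 'R': array([[ 0.54687436,  0.83712416, -0.01231131],
       [ 0.71207485, -0.4728157 , -0.51903249],
       [-0.44031562,  0.27507899, -0.85466584]]), 't': array([-0.40278785, -0.2956174 ,  1.30817054])}
top {'camera_matrix': array([[385.08037362,   0.        , 317.27936224],
       [  0.        , 385.08037362, 195.97254976],
       [  0.        ,   0.        ,   1.        ]]), 'R': array([[ 0.0169522 , -0.99976465, -0.01353762],
       [-0.98480505, -0.01435504, -0.17306917],
       [ 0.1728341 ,  0.01626582, -0.98481663]]), 't': array([0.12565545, 0.60945849, 0.85141389])}
```

View pics/scene0.png

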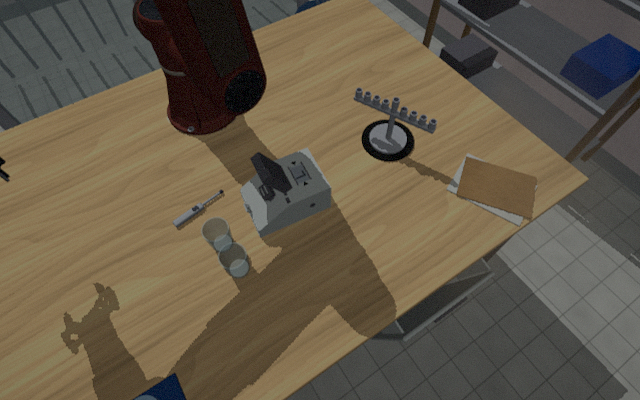

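View pics/top0.png

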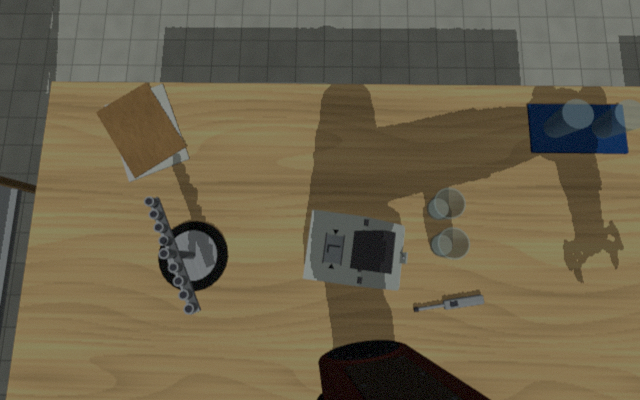

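The scene view shows the dispenser near (285,190), its guard up at (270,172), and the cups at (218,235) and (236,262). In the top view the dispenser spans (305–407, 210–290), the cups are at about (440,205) and (443,245), and the lighter at (450,302). Next I'll enlarge both crops.

```bash
python3 - <<'E'
import cv2,numpy as np
a=cv2.imread("pics/top0.png")[200:300,295:415]
b=cv2.imread("pics/scene0.png")[140:240,230:340]
a=cv2.resize(a,None,fx=6,fy=6,interpolation=cv2.INTER_CUBIC)
b=cv2.resize(b,None,fx=6,fy=6,interpolation=cv2.INTER_CUBIC)
def g(x,x0,y0):
    x=cv2.convertScaleAbs(x,alpha=1.5)
    for i in range(0,x.shape[1],60):
        cv2.putText(x,str(x0+i//6),(i,10),0,.4,(0,0,255));cv2.line(x,(i,0),(i,x.shape[0]),(0,200,0),1) if 0 else cv2.line(x,(i,12),(i,20),(0,0,255),1)
    for i in range(60,x.shape[0],60): cv2.putText(x,str(y0+i//6),(0,i+4),0,.4,(0,0,255))
    return x
cv2.imwrite("pics/topc.png",g(a,295,200));cv2.imwrite("pics/scenec.png",g(b,230,140))
E
```

```text
(no output)
```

View pics/topc.png

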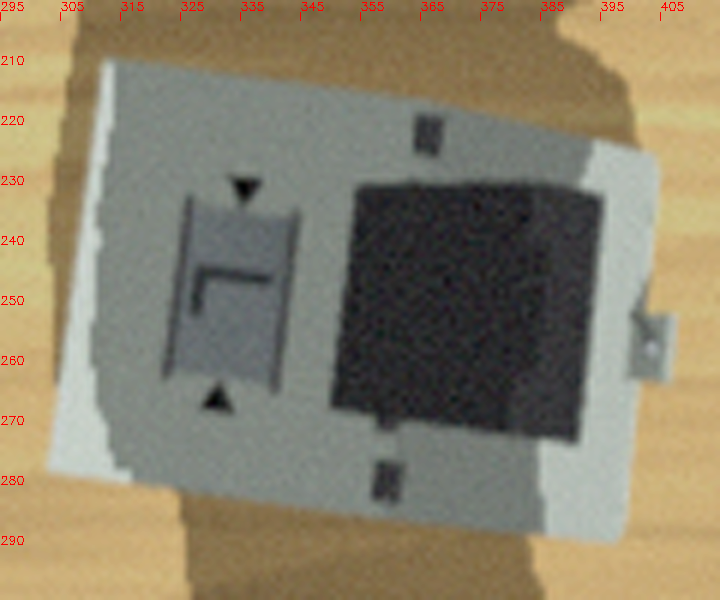

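View pics/scenec.png

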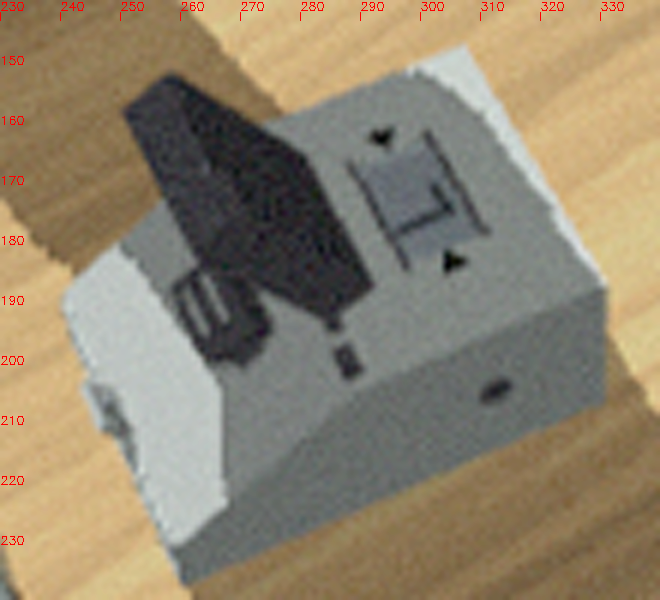

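The enlargements show a 7 in the window: hook at (327,246–252), stem running right along row 246, foot to the front. It therefore needs five presses (1, 2, 3, 4, 5). I'll fit the pose from corners and pointers in both views.

```bash
cat > h.py <<'E'
import numpy as np, cv2
from cell import *
from scipy.optimize import least_squares
from scipy.spatial.transform import Rotation as Rt
def proj(n,P):
    c=get_calibration(n);q=(np.atleast_2d(P)@c["R"].T+c["t"])@c["camera_matrix"].T
    return q[:,:2]/q[:,2:]
def W(p,P):
    c,s=np.cos(p[2]),np.sin(p[2]);return np.atleast_2d(P)@np.array([[c,s,0],[-s,c,0],[0,0,1]])+[p[0],p[1],0]
a=np.radians(35)
d0=np.array([-np.cos(a),0,-np.sin(a)]);n0=np.array([-np.sin(a),0,np.cos(a)])
H=np.array([-.005,0,.109])
def G(th,s,h,y=0):
    d=np.cos(th)*d0+np.sin(th)*n0;n=np.cos(th)*n0-np.sin(th)*d0
    return H+s*d+h*n+np.array([0,y,0])
E
python3 - <<'E'
from h import *
m=lambda *l:np.array(l)/1000.
T=[((115,-75,108),(313,210)),((115,75,108),(303,278)),((-102,-75,40),(404.5,226)),((-102,75,40),(398.5,290.5)),
((76,-26,108),(326.5,233)),((40,-26,108),(344.5,235)),((76,34,108),(322.7,263)),((40,34,108),(341,265))]
S=[((115,75,108),(307.5,148)),((115,-75,108),(331,188)),((115,-75,0),(331,207)),((-102,-75,40),(259.5,231)),((-102,75,40),(240.5,191)),((-105,-75,0),(261,238)),
((-5,-75,108),(290,204))]
f=lambda p:np.r_[(proj("top",W(p,m(*[t[0] for t in T])))-[t[1] for t in T]).ravel(),(proj("scene",W(p,m(*[t[0] for t in S])))-[t[1] for t in S]).ravel()]
r=least_squares(f,[.5,0,1.5],loss="soft_l1");p=r.x;print(p);print(f(p).reshape(-1,2).round(1).tolist())
np.save("p.npy",p)
for th in(1.66,1.72,1.78):
    C=np.array([G(th,s,h,y) for s,h,y in[(.105,.029,-.04),(.105,.029,.04),(.105,0,-.04),(.105,0,.04),(0,.029,-.04),(0,.029,.04)]])
    print(th,proj("top",W(p,C)).round(1).tolist(),proj("scene",W(p,C)).round(1).tolist())
K=W(p,H+.04*d0+.018*n0);n=W([0,0,p[2]],n0)
print("key",K,"n",n,"xd",W([0,0,p[2]],[1,0,0]))
E
```

```text
[0.48053087 0.03969117 1.45372263]
[[-0.9, -0.9], [-0.4, 0.3], [-0.1, -0.8], [-0.4, -0.3], [0.4, 0.6], [-1.2, 0.8], [0.6, -1.6], [-1.1, -1.3], [-0.8, -0.6], [-0.1, -0.8], [-0.6, -0.1], [-0.7, 0.5], [-0.9, -1.7], [-1.0, 0.2], [-0.3, 0.9]]
1.66 [[385.1, 229.6], [380.6, 272.2], [396.9, 231.9], [392.7, 273.9], [353.8, 230.0], [349.3, 267.9]] [[269.6, 175.9], [257.3, 152.0], [260.7, 183.2], [248.8, 159.2], [292.5, 187.8], [280.4, 165.5]]
1.72 [[381.8, 229.1], [377.3, 271.8], [394.3, 231.4], [390.1, 273.5], [353.3, 230.0], [348.9, 267.8]] [[272.0, 174.6], [259.6, 150.7], [262.6, 181.7], [250.7, 157.6], [292.9, 188.0], [280.8, 165.7]]
1.78 [[378.5, 228.6], [373.9, 271.3], [391.6, 230.9], [387.3, 273.1], [352.9, 230.1], [348.5, 267.7]] [[274.5, 173.3], [261.9, 149.5], [264.7, 180.2], [252.6, 156.2], [293.2, 188.2], [281.1, 166.0]]
key [[ 0.47491359 -0.0080701   0.10080168]] n [[-0.06699742 -0.56965013  0.81915204]] xd [[0.11680644 0.9931547  0.        ]]
```

```bash
cat >> h.py <<'E'
p=np.load("p.npy")
n=W([0,0,p[2]],n0)[0];d=W([0,0,p[2]],d0)[0];K=W(p,H+.04*d0+.018*n0)[0];yd=W([0,0,p[2]],[0,1,0])[0]
def state():
    s=read_state();return s["t"],s["tcp_pos"],Rt.from_quat(s["eef_rot"]),s
def plan(pos,R):
    t,x,r,s=state();v=(R*r.inv()).as_rotvec(degrees=True)
    print("shift mm",((pos-x)*1e3).round(1),"rot",v.round(2),np.linalg.norm(v).round(1))
def ori(zdir,y):
    z=zdir/np.linalg.norm(zdir);y=y-z*(y@z);y/=np.linalg.norm(y);return Rt.from_matrix(np.c_[np.cross(y,z),y,z])
def KP(out,tilt=3,down=.003): # tip pose 'out' above key top
    R=Rt.from_rotvec(np.radians(tilt)*np.cross(n,d))
    z=-R.apply(n); return K+down*d+out*n-.017*z, ori(z,d)
E
python3 - <<'E'
from h import *
t,x,r,s=state();c=get_calibration("wrist");cam=-c["R"].T@c["t"]
print("cam in tool",r.inv().apply(cam-x),"view dir",r.inv().apply(c["R"][2]))
for o in(.12,.02):plan(*KP(o))
E
```

```text
cam in tool [ 7.20169694e-02  6.18544954e-05 -1.25915785e-01] view dir [-0.28636325  0.00173024  0.95811956]
shift mm [238.5 465.9 -36.8] rot [ 37.97   5.19 -27.85] 47.4
shift mm [ 245.2  522.9 -118.7] rot [ 37.97   5.19 -27.85] 47.4
```

>>> {"name": "send_rows", "arguments": {"rows": [[[0,14,28,4,5.42,0.74,-3.98],[0,14,28,4,5.42,0.74,-3.98],[0,14,28,4,5.42,0.74,-3.98],[0,14,28,4,5.42,0.74,-3.98],[0,14,28,4,5.42,0.74,-3.98],[0,14,28,4,5.42,0.74,-3.98],[0,14,28,4,5.42,0.74,-3.98],[0,14,28,4,0,0,0]]]}}

```text
t: 0.77
tcp_pos: [0.3388, -0.3309, 0.2731]
eef_rot: [0.943, -0.059, 0.019, -0.327]
force: [0.8, 0.2, -0.1]
opening: -0.0001
gripper_force: 0.0
```

>>> {"name": "send_rows", "arguments": {"rows": [[[0,14,28,0,0,0,0],[0,14,28,0,0,0,0],[0,14,28,0,0,0,0],[0,14,28,-6,0,0,0],[0,14,28,-6,0,0,0],[0,14,28,-6,0,0,0],[0,0,0,0,0,0,0],[0,0,0,0,0,0,0]]]}}

```text
t: 1.43
tcp_pos: [0.4229, -0.1609, 0.2594]
eef_rot: [0.945, -0.054, 0.019, -0.323]
force: [-0.1, -0.3, 0.1]
opening: 0.0001
gripper_force: 0.0
```

```bash
python3 - <<'E'
from h import *
t,x,r,s=state();print(t,x,s["force"],s["opening"],s["qpos"])
for o in(.12,.06,.02):plan(*KP(o))
cv2.imwrite("pics/w1.png",cv2.convertScaleAbs(camera("wrist"),alpha=1.5))
P=KP(.12)
print("key px",proj("wrist",[K,K+.015*n,K+.06*n]))
E
```

```text
1.4333 [ 0.42291373 -0.16087923  0.25938765] [-0.0998785  -0.26045877  0.10464805] 0.00011449457512020178 [-0.94387422  0.07205948 -0.05778978  1.95881069  0.42677639  2.19808533]
shift mm [ 42.5  71.6 -48.6] rot [ 0.28  0.   -0.1 ] 0.3
shift mm [ 46.5 105.8 -97.8] rot [ 0.28  0.   -0.1 ] 0.3
shift mm [  49.2  128.6 -130.5] rot [ 0.28  0.   -0.1 ] 0.3
key px [[296.29962396 131.32321003]
 [294.35690565 133.01415463]
 [287.36535402 139.09961046]]
```

View pics/w1.png

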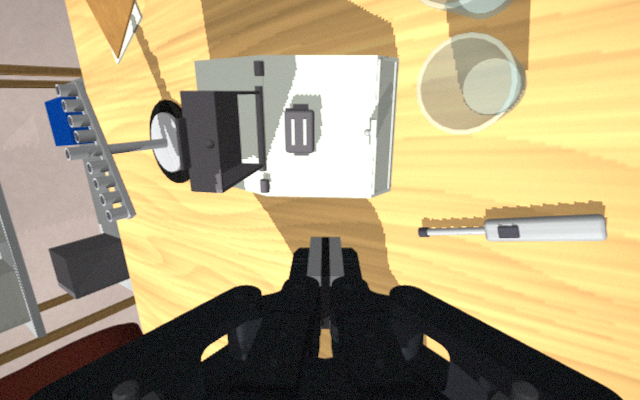

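The wrist view shows the key at (299.5,131), against a predicted (296,131), so it sits about 2.5 mm further down the slope. I'll correct for that. The guard is clear, standing at columns 183–265.

```bash
python3 - <<'E'
from h import *
for o in(.10,.03,.01):plan(*KP(o,5,.0055))
print(n*10)
E
```

```text
shift mm [ 43.7  81.6 -66.9] rot [ 2.28 -0.23 -0.03] 2.3
shift mm [  48.4  121.5 -124.2] rot [ 2.28 -0.23 -0.03] 2.3
shift mm [  49.7  132.9 -140.6] rot [ 2.28 -0.23 -0.03] 2.3
[-0.66997419 -5.69650133  8.19152044]
```

>>> {"name": "send_rows", "arguments": {"rows": [[[0,14,27,-22,1.1,-0.1,0],[0,14,27,-22,1.1,-0.1,0],[0,15.7,27.6,-22.9,0,0,0],[0,1.2,10,-14.3,0,0,0],[0,1.2,10,-14.3,0,0,0],[0,1.2,10,-14.3,0,0,0],[0,1.1,9.9,-14.4,0,0,0],[0,0,0,0,0,0,0]]]}}

```text
t: 2.15
tcp_pos: [0.4702, -0.04, 0.1332]
eef_rot: [0.938, -0.056, 0.019, -0.342]
force: [-0.3, 0.2, 0.1]
opening: -0.0001
gripper_force: 0.0
```

```bash
python3 - <<'E'
from h import *
t,x,r,s=state();print(t,x,s["force"],s["force"]@n,s["qpos"])
for o in(.03,.01,0):plan(*KP(o,5,.0055))
im=camera("wrist")
cv2.imwrite("pics/w2.png",cv2.convertScaleAbs(im,alpha=1.5))
E
```

```text
2.15 [ 0.47016259 -0.03998809  0.13315603] [-0.26270547  0.19468806  0.07519762] -0.03170520814350916 [-0.72206261  0.04270769 -0.32537361  1.64993734  0.55612532  2.40919316]
shift mm [ 0.9 -0.5  2.1] rot [-0.05 -0.19  0.06] 0.2
shift mm [  2.3  10.9 -14.3] rot [-0.05 -0.19  0.06] 0.2
shift mm [  2.9  16.6 -22.5] rot [-0.05 -0.19  0.06] 0.2
```

View pics/w2.png

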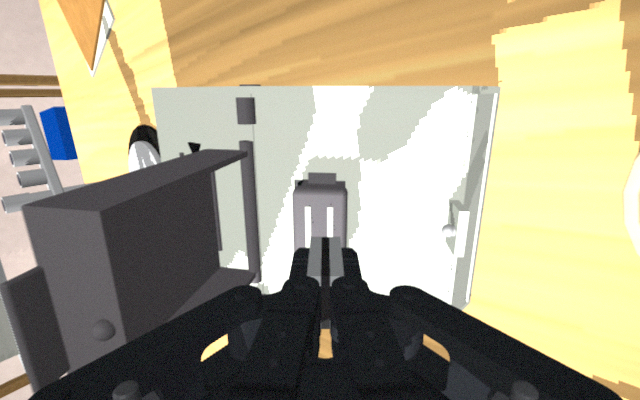

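>>> {"name": "send_rows", "arguments": {"rows": [[[0,1,4,-6,0,0,0],[0,0.7,4,-6,0,0,0],[0,0.5,4,-5,0,0,0],[0,0.1,1.1,-1.6,0,0,0],[0,0.1,1.1,-1.6,0,0,0],[0,0,0,0,0,0,0]]]}}

```text
t: 2.7
tcp_pos: [0.4736, -0.0265, 0.1151]
eef_rot: [0.938, -0.055, 0.02, -0.341]
force: [0.4, -0.1, 0.6]
opening: 0.0005
gripper_force: 0.0
```

>>> {"name": "send_rows", "arguments": {"rows": [[[0,0.1,1.1,-1.6,0,0,0],[0,0.1,1.1,-1.6,0,0,0],[0,0,0,0,0,0,0]]]}}

```text
t: 2.95
tcp_pos: [0.4738, -0.0243, 0.1119]
eef_rot: [0.938, -0.055, 0.02, -0.341]
force: [-0.3, -0.5, 0.5]
opening: 0.0001
gripper_force: 0.0
```

>>> {"name": "send_rows", "arguments": {"rows": [[[0,0.1,1.1,-1.6,0,0,0],[0,0.1,1.1,-1.6,0,0,0],[0,0,0,0,0,0,0]]]}}

```text
t: 3.2
tcp_pos: [0.4742, -0.0222, 0.1087]
eef_rot: [0.938, -0.055, 0.02, -0.341]
force: [0.5, -2.6, 1.0]
opening: -0.0002
gripper_force: 0.8
```

>>> {"name": "send_rows", "arguments": {"rows": [[[0,0.1,1.1,-1.6,0,0,0],[0,0.1,1.1,-1.6,0,0,0],[0,0,0,0,0,0,0]]]}}

```text
t: 3.45
tcp_pos: [0.4744, -0.0202, 0.1057]
eef_rot: [0.938, -0.055, 0.02, -0.341]
force: [-0.5, -2.3, 3.6]
opening: 0.0001
gripper_force: 1.9
```

>>> {"name": "send_rows", "arguments": {"rows": [[[0,0.1,1.1,-1.6,0,0,0],[0,0,0,0,0,0,0]]]}}

```text
t: 3.62
tcp_pos: [0.4745, -0.0189, 0.104]
eef_rot: [0.938, -0.055, 0.02, -0.341]
force: [1.6, -1.2, 1.2]
opening: -0.0001
gripper_force: 1.5
```

>>> {"name": "send_rows", "arguments": {"rows": [[[0,0.1,1.1,-1.6,0,0,0],[0,0,0,0,0,0,0]]]}}

```text
t: 3.78
tcp_pos: [0.4745, -0.0177, 0.1022]
eef_rot: [0.938, -0.055, 0.02, -0.341]
force: [1.3, -1.0, 2.1]
opening: 0.0
gripper_force: 1.2
```

>>> {"name": "send_rows", "arguments": {"rows": [[[0,-0.3,-3.3,4.8,0,0,0],[0,-0.3,-3.3,4.8,0,0,0],[0,-0.2,-2.3,3.2,0,0,0],[0,0,0,0,0,0,0]]]}}

```text
t: 4.12
tcp_pos: [0.4738, -0.0274, 0.116]
eef_rot: [0.938, -0.056, 0.02, -0.341]
force: [0.9, -0.7, 0.8]
opening: -0.0003
gripper_force: 0.0
```

```bash
cat > look.py <<'E'
from h import *
import sys
t,x,r,s=state();print(t,x,s["force"])
k=sys.argv[1]; o=[]
for nm in("top","scene"):
    M=W(p,np.array([[.076,.034,.108],[.076,-.026,.108],[.04,-.026,.108],[.04,.034,.108]]))
    q=proj(nm,M).astype(np.float32); D=np.float32([[20,20],[320,20],[320,200],[20,200]])
    im=camera(nm); o.append(cv2.warpPerspective(im,cv2.getPerspectiveTransform(q,D),(340,220),flags=cv2.INTER_CUBIC))
    y0,x0=np.clip(q.mean(0)[::-1].astype(int)-[40,55],0,None)
    o.append(cv2.resize(im[y0:y0+80,x0:x0+110],(340,247)))
im=cv2.convertScaleAbs(np.hstack([np.vstack(o[:2]),np.vstack(o[2:])]),alpha=1.5)
cv2.imwrite(f"pics/l{k}.png",im)
E
python3 look.py 1
```

```text
4.1167 [ 0.47381632 -0.02742739  0.1159618 ] [ 0.89496009 -0.69388155  0.78610058]
```

View pics/l1.png

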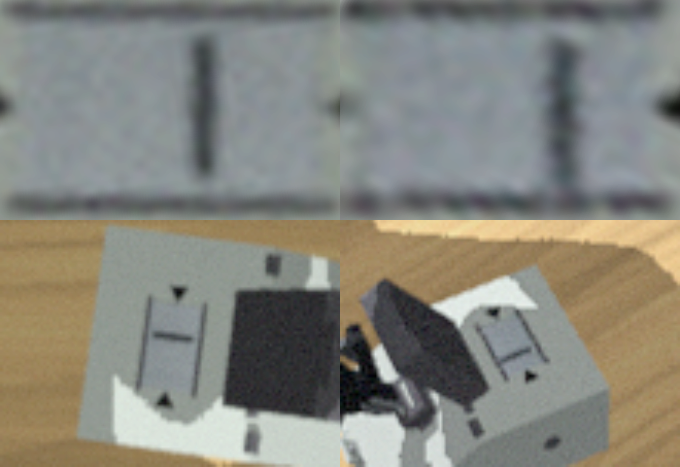

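The drum now shows 1 centred, so one press advances one number as expected. Four more presses to go, and I'll verify along the way.

>>> {"name": "send_rows", "arguments": {"rows": [[[0,0.3,3.3,-4.8,0,0,0],[0,0.1,1.4,-2,0,0,0],[0,0.1,1.4,-2,0,0,0],[0,0.1,1.4,-2,0,0,0],[0,0.1,1.4,-2,0,0,0],[0,0,0,0,0,0,0],[0,-0.4,-4.5,6.4,0,0,0],[0,-0.3,-4.4,6.4,0,0,0]]]}}

```text
t: 4.88
tcp_pos: [0.473, -0.0264, 0.1154]
eef_rot: [0.938, -0.055, 0.019, -0.341]
force: [0.1, -0.5, -0.3]
opening: 0.0001
gripper_force: 0.0
```

>>> {"name": "send_rows", "arguments": {"rows": [[[0,0,0,0,0,0,0],[0,0,0,0,0,0,0]]]}}

```text
t: 5.05
tcp_pos: [0.4738, -0.0272, 0.1157]
eef_rot: [0.938, -0.056, 0.02, -0.341]
force: [0.3, -0.2, -0.2]
opening: 0.0003
gripper_force: 0.0
```

>>> {"name": "send_rows", "arguments": {"rows": [[[0,0.3,3.3,-4.8,0,0,0],[0,0.1,1.4,-2,0,0,0],[0,0.1,1.4,-2,0,0,0],[0,0.1,1.4,-2,0,0,0],[0,0.1,1.4,-2,0,0,0],[0,0,0,0,0,0,0],[0,-0.4,-4.5,6.4,0,0,0],[0,-0.3,-4.4,6.4,0,0,0]]]}}

```text
t: 5.72
tcp_pos: [0.473, -0.0264, 0.1154]
eef_rot: [0.938, -0.055, 0.019, -0.341]
force: [-0.1, 0.4, -0.4]
opening: -0.0
gripper_force: 0.0
```

>>> {"name": "send_rows", "arguments": {"rows": [[[0,0,0,0,0,0,0],[0,0,0,0,0,0,0]]]}}

```text
t: 5.88
tcp_pos: [0.4738, -0.0272, 0.1157]
eef_rot: [0.938, -0.056, 0.02, -0.341]
force: [0.4, 0.1, -0.1]
opening: -0.0002
gripper_force: 0.0
```

>>> {"name": "send_rows", "arguments": {"rows": [[[0,0.3,3.3,-4.8,0,0,0],[0,0.1,1.4,-2,0,0,0],[0,0.1,1.4,-2,0,0,0],[0,0.1,1.4,-2,0,0,0],[0,0.1,1.4,-2,0,0,0],[0,0,0,0,0,0,0],[0,-0.4,-4.5,6.4,0,0,0],[0,-0.3,-4.4,6.4,0,0,0]]]}}

```text
t: 6.55
tcp_pos: [0.473, -0.0264, 0.1154]
eef_rot: [0.938, -0.055, 0.019, -0.341]
force: [0.4, 0.4, 0.5]
opening: -0.0001
gripper_force: 0.0
```

>>> {"name": "send_rows", "arguments": {"rows": [[[0,0,0,0,0,0,0],[0,0,0,0,0,0,0]]]}}

```text
t: 6.72
tcp_pos: [0.4738, -0.0272, 0.1157]
eef_rot: [0.938, -0.056, 0.02, -0.341]
force: [-0.3, 0.7, -0.2]
opening: 0.0
gripper_force: 0.0
```

```bash
python3 look.py 2
```

```text
6.7167 [ 0.47380778 -0.02720505  0.11566578] [-0.33784159  0.69427409 -0.23768874]
```

View pics/l2.png

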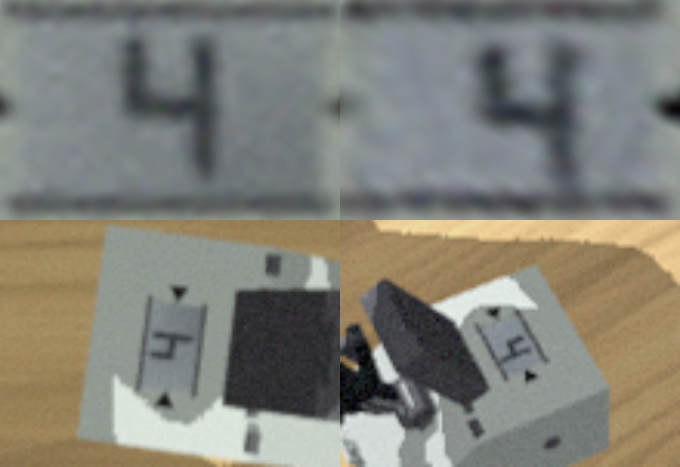

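It shows 4, so one more press. Then I retreat along the key axis.

>>> {"name": "send_rows", "arguments": {"rows": [[[0,0.3,3.3,-4.8,0,0,0],[0,0.1,1.4,-2,0,0,0],[0,0.1,1.4,-2,0,0,0],[0,0.1,1.4,-2,0,0,0],[0,0.1,1.4,-2,0,0,0],[0,0,0,0,0,0,0],[0,-0.4,-4.5,6.4,0,0,0],[0,-0.3,-4.4,6.4,0,0,0]]]}}

```text
t: 7.48
tcp_pos: [0.473, -0.0265, 0.1154]
eef_rot: [0.938, -0.055, 0.019, -0.341]
force: [-0.1, -0.3, -0.3]
opening: 0.0003
gripper_force: 0.0
```

>>> {"name": "send_rows", "arguments": {"rows": [[[0,0,0,0,0,0,0],[0,0,0,0,0,0,0],[0,-1.7,-14.5,20,0,0,0],[0,-1.7,-14.5,20,0,0,0],[0,-1.7,-14.5,20,0,0,0],[0,-1.7,-14.5,20,0,0,0],[0,-1.7,-14.5,20,0,0,0],[0,-1.7,-14.5,20,0,0,0]]]}}

```text
t: 8.15
tcp_pos: [0.4631, -0.1142, 0.236]
eef_rot: [0.938, -0.055, 0.02, -0.341]
force: [-0.0, 0.2, -0.3]
opening: 0.0001
gripper_force: 0.0
```

```bash
cat >> h.py <<'E'
xd=W([0,0,p[2]],[1,0,0])[0]
def GP(th,s=.085,gap=0,tilt=0,half=.0):
    # tip at gap outside guard face; tilt deg towards the front
    R=Rt.from_rotvec(np.radians(tilt)*np.cross([0,0,1],-xd)); z=-R.apply([0,0,1.])
    tip=W(p,G(th,s,.029+gap))[0]+np.array([0,-.0015,0])
    return tip-.017*z,ori(z,d)
E
python3 look.py 3; python3 - <<'E'
from h import *
print(state()[3]["qpos"])
for th,gap in((1.69,.06),(1.69,.02),(1.2,0),(.8,0),(.4,0),(.1,0),(0,0)):
    print(th,GP(th,.085,gap)[0].round(4));plan(*GP(th,.085,gap))
E
```

```text
8.15 [ 0.46310902 -0.11421141  0.23604319] [-0.02066098  0.2249558  -0.28115454]
[-0.83926405  0.09873385 -0.07895386  1.89351457  0.50374176  2.28990941]
1.69 [0.4844 0.0713 0.2429]
shift mm [ 20.4 187.3   5.4] rot [-39.49   4.85   0.1 ] 39.8
1.69 [0.4803 0.0363 0.2241]
shift mm [ 16.3 152.3 -13.5] rot [-39.49   4.85   0.1 ] 39.8
1.2 [ 0.4736 -0.021   0.1973]
shift mm [  9.6  95.  -40.2] rot [-39.49   4.85   0.1 ] 39.8
0.8 [ 0.4708 -0.0443  0.1705]
shift mm [  6.8  71.7 -67.1] rot [-39.49   4.85   0.1 ] 39.8
0.4 [ 0.4695 -0.0554  0.1366]
shift mm [   5.5   60.7 -101. ] rot [-39.49   4.85   0.1 ] 39.8
0.1 [ 0.4696 -0.0545  0.1097]
shift mm [   5.6   61.5 -127.8] rot [-39.49   4.85   0.1 ] 39.8
0 [ 0.4699 -0.0524  0.101 ]
shift mm [   5.9   63.6 -136.5] rot [-39.49   4.85   0.1 ] 39.8
```

View pics/l3.png

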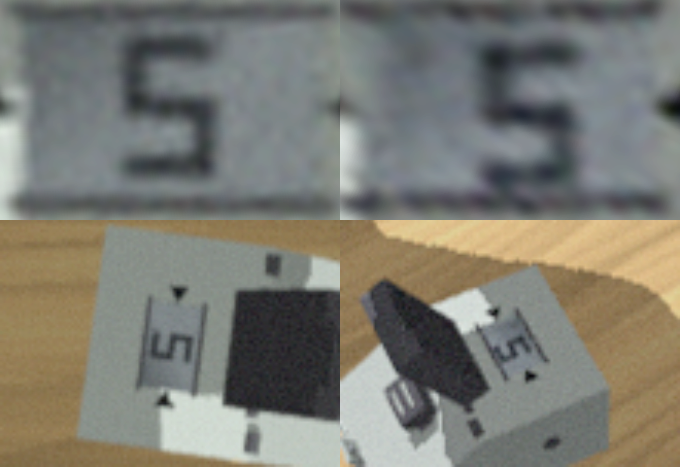

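5 stands centred between the pointers and the key is up. Next I rise, turn upright, and cross over behind the guard.

>>> {"name": "send_rows", "arguments": {"rows": [[[0,0,0,35,0,0,0],[0,0,0,35,0,0,0],[0,3,24,0,-6.58,0.81,0],[0,3,24,0,-6.58,0.81,0],[0,3,24,0,-6.58,0.81,0],[0,3,24,0,-6.58,0.81,0],[0,3,24,0,-6.58,0.81,0],[0,3,24,0,-6.58,0.81,0]]]}}

```text
t: 8.92
tcp_pos: [0.4816, 0.0316, 0.3059]
eef_rot: [0.998, -0.06, 0.001, 0.001]
force: [1.2, -0.5, -0.0]
opening: -0.0004
gripper_force: 0.0
```

>>> {"name": "send_rows", "arguments": {"rows": [[[0,2,25,0,0,0,0],[0,1,25,0,0,0,0],[0,0,0,0,0,0,0]]]}}

```text
t: 9.17
tcp_pos: [0.4832, 0.0805, 0.3045]
eef_rot: [0.999, -0.053, -0.002, -0.004]
force: [-0.6, 0.7, 0.3]
opening: 0.0001
gripper_force: 0.0
```

```bash
python3 - <<'E'
from h import *
t,x,r,s=state();print(t,x,s["force"])
plan(*GP(1.69,.085,.06));plan(*GP(1.69,.085,.03))
E
```

```text
9.1667 [0.48323776 0.08046974 0.30446429] [-0.63720721  0.69622534  0.29217351]
shift mm [  1.2  -9.2 -61.5] rot [-0.42 -0.17 -0.69] 0.8
shift mm [ -1.9 -35.4 -75.7] rot [-0.42 -0.17 -0.69] 0.8
```

>>> {"name": "send_rows", "arguments": {"rows": [[[0,0,0,-27,0,0,0],[0,0,0,-27,0,0,0],[0,0,0,-27,0,0,0],[0,-1,-11,0,0,0,0],[0,-1,-11,0,0,0,0],[0,-1,-11,0,0,0,0],[0,-1,-11,0,0,0,0],[0,0,0,0,0,0,0]]]}}

```text
t: 9.83
tcp_pos: [0.4806, 0.0297, 0.2259]
eef_rot: [0.998, -0.058, -0.0, -0.002]
force: [0.6, 0.5, -0.4]
opening: -0.0003
gripper_force: 0.0
```

>>> {"name": "send_rows", "arguments": {"rows": [[[0,-1,-10,-3,0,0,0],[0,-1,-10,-4,0,0,0],[0,-1,-10,-4,0,0,0]]]}}

```text
t: 10.08
tcp_pos: [0.4771, 0.0012, 0.2134]
eef_rot: [0.998, -0.057, -0.001, -0.003]
force: [0.4, -0.3, 0.4]
opening: 0.0003
gripper_force: 0.4
```

>>> {"name": "send_rows", "arguments": {"rows": [[[0,-1,-9,-5,0,0,0],[0,-1,-9,-5,0,0,0],[0,-1,-9,-5,0,0,0]]]}}

```text
t: 10.33
tcp_pos: [0.4736, -0.0256, 0.1974]
eef_rot: [0.998, -0.057, -0.002, -0.003]
force: [0.3, 1.2, 0.7]
opening: 0.0001
gripper_force: 0.2
```

```bash
python3 look.py 4; python3 - <<'E'
from h import *
for th in(1.2,.8,.4,.1,0):plan(*GP(th,.085))
E
```

```text
10.3333 [ 0.47363842 -0.02561358  0.19741088] [0.3206647  1.17592868 0.74131988]
shift mm [0.3 4.9 0.4] rot [-0.36 -0.23 -0.1 ] 0.4
shift mm [ -2.5 -18.4 -26.5] rot [-0.36 -0.23 -0.1 ] 0.4
shift mm [ -3.8 -29.5 -60.4] rot [-0.36 -0.23 -0.1 ] 0.4
shift mm [ -3.7 -28.6 -87.2] rot [-0.36 -0.23 -0.1 ] 0.4
shift mm [ -3.4 -26.6 -95.9] rot [-0.36 -0.23 -0.1 ] 0.4
```

View pics/l4.png

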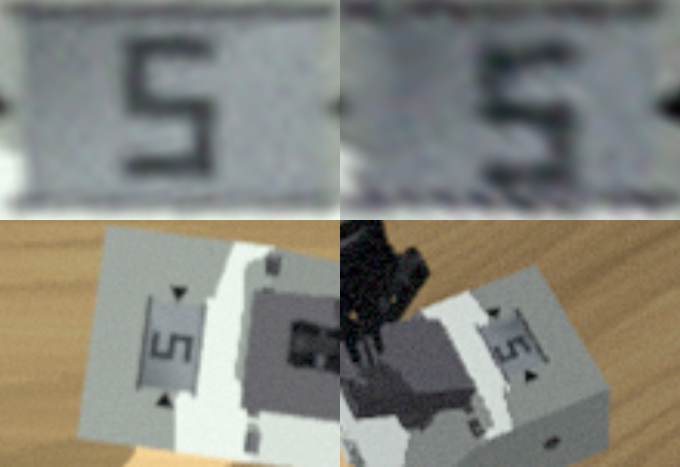

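The guard is swinging down ahead of the fingers and the 5 is still set. I'll carry on along the arc.

>>> {"name": "send_rows", "arguments": {"rows": [[[0,-0.6,-5,-6,0,0,0],[0,-0.6,-5,-7,0,0,0],[0,-0.6,-5,-7,0,0,0],[0,-0.6,-4,-7,0,0,0],[0,-0.4,-3,-8,0,0,0],[0,-0.4,-3,-8,0,0,0],[0,0,-2,-8,0,0,0],[0,0,0,0,0,0,0]]]}}

```text
t: 11.1
tcp_pos: [0.4699, -0.0517, 0.1451]
eef_rot: [0.998, -0.057, -0.003, -0.003]
force: [0.5, 0.6, -0.0]
opening: 0.0001
gripper_force: 0.0
```

>>> {"name": "send_rows", "arguments": {"rows": [[[0,0,-1,-6,0,0,0],[0,0,0,-6,0,0,0],[0,0,0,-5,0,0,0],[0,0,0,0,0,0,0]]]}}

```text
t: 11.43
tcp_pos: [0.4703, -0.0524, 0.1291]
eef_rot: [0.998, -0.057, -0.002, -0.003]
force: [0.0, -0.1, 0.2]
opening: 0.0001
gripper_force: 0.0
```

>>> {"name": "send_rows", "arguments": {"rows": [[[0,0,0,-3,0,0,0],[0,0,0,0,0,0,0]]]}}

```text
t: 11.6
tcp_pos: [0.4707, -0.0526, 0.1269]
eef_rot: [0.998, -0.057, -0.001, -0.003]
force: [0.2, 0.1, -0.1]
opening: -0.0
gripper_force: 0.0
```

>>> {"name": "send_rows", "arguments": {"rows": [[[0,0,0.3,-2,0,0,0],[0,0,0,0,0,0,0]]]}}

```text
t: 11.77
tcp_pos: [0.4708, -0.0524, 0.1251]
eef_rot: [0.998, -0.057, -0.001, -0.003]
force: [-0.3, 0.3, -0.3]
opening: 0.0
gripper_force: 0.0
```

>>> {"name": "send_rows", "arguments": {"rows": [[[0,0,0,-2,0,0,0],[0,0,0,-2,0,0,0],[0,0,0,0,0,0,0]]]}}

```text
t: 12.02
tcp_pos: [0.4707, -0.0524, 0.1209]
eef_rot: [0.998, -0.057, -0.001, -0.003]
force: [-0.0, 0.0, -0.2]
opening: -0.0005
gripper_force: 0.0
```

>>> {"name": "send_rows", "arguments": {"rows": [[[0,0,0,-2,0,0,0],[0,0,0,-2,0,0,0],[0,0,0,0,0,0,0]]]}}

```text
t: 12.27
tcp_pos: [0.4706, -0.0524, 0.1168]
eef_rot: [0.998, -0.057, -0.002, -0.003]
force: [-0.5, -0.3, 0.4]
opening: -0.0004
gripper_force: 0.0
```

>>> {"name": "send_rows", "arguments": {"rows": [[[0,0,0,-2,0,0,0],[0,0,0,0,0,0,0]]]}}

```text
t: 12.43
tcp_pos: [0.4706, -0.0524, 0.1149]
eef_rot: [0.998, -0.057, -0.001, -0.003]
force: [0.2, 0.0, 0.9]
opening: -0.0002
gripper_force: 0.0
```

>>> {"name": "send_rows", "arguments": {"rows": [[[0,0,0,-2,0,0,0],[0,0,0,0,0,0,0]]]}}

```text
t: 12.6
tcp_pos: [0.4707, -0.0524, 0.1129]
eef_rot: [0.998, -0.057, -0.001, -0.003]
force: [1.0, 0.5, -1.0]
opening: 0.0002
gripper_force: 0.0
```

>>> {"name": "send_rows", "arguments": {"rows": [[[0,0,0,-2,0,0,0],[0,0,0,0,0,0,0]]]}}

```text
t: 12.77
tcp_pos: [0.4708, -0.0524, 0.1111]
eef_rot: [0.998, -0.057, -0.001, -0.003]
force: [0.6, 0.1, 0.4]
opening: 0.0002
gripper_force: 0.4
```

>>> {"name": "send_rows", "arguments": {"rows": [[[0,0,0,-1.5,0,0,0],[0,0,0,0,0,0,0]]]}}

```text
t: 12.93
tcp_pos: [0.4707, -0.0524, 0.1095]
eef_rot: [0.998, -0.057, -0.001, -0.003]
force: [0.2, -0.5, 0.5]
opening: 0.0001
gripper_force: 0.2
```

>>> {"name": "send_rows", "arguments": {"rows": [[[0,0,0,-1.5,0,0,0],[0,0,0,0,0,0,0]]]}}

```text
t: 13.1
tcp_pos: [0.4706, -0.0524, 0.1079]
eef_rot: [0.998, -0.057, -0.002, -0.003]
force: [0.2, -0.6, -0.2]
opening: -0.0002
gripper_force: 0.0
```

>>> {"name": "send_rows", "arguments": {"rows": [[[0,0,0,-1.5,0,0,0],[0,0,0,0,0,0,0]]]}}

```text
t: 13.27
tcp_pos: [0.4706, -0.0524, 0.1064]
eef_rot: [0.998, -0.057, -0.002, -0.003]
force: [-0.3, 0.6, 1.0]
opening: 0.0001
gripper_force: 0.0
```

>>> {"name": "send_rows", "arguments": {"rows": [[[0,0,0,-1.5,0,0,0],[0,0,0,0,0,0,0]]]}}

```text
t: 13.43
tcp_pos: [0.4706, -0.0524, 0.1049]
eef_rot: [0.998, -0.057, -0.001, -0.003]
force: [-0.4, -0.0, -1.1]
opening: 0.0
gripper_force: 0.0
```

>>> {"name": "send_rows", "arguments": {"rows": [[[0,0,0,-1,0,0,0],[0,0,0,0,0,0,0]]]}}

```text
t: 13.6
tcp_pos: [0.4708, -0.0525, 0.1043]
eef_rot: [0.998, -0.057, -0.001, -0.003]
force: [-1.1, 0.8, 2.3]
opening: 0.0001
gripper_force: 0.7
```

Contact is building at the catch, so I continue gently.

>>> {"name": "send_rows", "arguments": {"rows": [[[0,0,0,-1,0,0,0],[0,0,0,0,0,0,0]]]}}

```text
t: 13.77
tcp_pos: [0.4711, -0.0526, 0.104]
eef_rot: [0.998, -0.057, -0.001, -0.003]
force: [-2.4, 0.5, 6.5]
opening: -0.0002
gripper_force: 2.8
```

>>> {"name": "send_rows", "arguments": {"rows": [[[0,0,0,-1,0,0,0],[0,0,0,0,0,0,0]]]}}

```text
t: 13.93
tcp_pos: [0.4713, -0.0527, 0.1036]
eef_rot: [0.998, -0.057, -0.001, -0.002]
force: [-3.5, 0.3, 10.9]
opening: 0.0002
gripper_force: 4.7
```

>>> {"name": "send_rows", "arguments": {"rows": [[[0,0,0,-1,0,0,0],[0,0,0,0,0,0,0]]]}}

```text
t: 14.1
tcp_pos: [0.4716, -0.0531, 0.1032]
eef_rot: [0.998, -0.057, -0.0, -0.002]
force: [-3.1, -1.1, 14.8]
opening: 0.0
gripper_force: 6.4
```

>>> {"name": "send_rows", "arguments": {"rows": [[[0,0,0,-1,0,0,0],[0,0,0,0,0,0,0]]]}}

```text
t: 14.27
tcp_pos: [0.4719, -0.0533, 0.1028]
eef_rot: [0.998, -0.057, 0.0, -0.002]
force: [-5.2, -1.4, 20.2]
opening: -0.0002
gripper_force: 8.4
```

The force is climbing steeply to 20 N, like a hard stop, so the guard may already be shut. I'll lift off and look.

>>> {"name": "send_rows", "arguments": {"rows": [[[0,0,0,8,0,0,0],[0,0,0,30,0,0,0],[0,0,-10,40,0,0,0],[0,0,-30,25,0,0,0],[0,0,-35,15,0,0,0],[0,0,-35,0,0,0,0],[0,0,-35,0,0,0,0],[0,0,0,0,0,0,0]]]}}

```text
t: 14.93
tcp_pos: [0.4706, -0.2026, 0.2181]
eef_rot: [0.998, -0.059, -0.001, -0.002]
force: [0.5, 0.0, -0.5]
opening: 0.0002
gripper_force: 0.0
```

```bash
python3 - <<'E'
from h import *
t,x,r,s=state();print(t,x,s["force"])
o=[]
for nm in("top","scene"):
    im=camera(nm);ctr=proj(nm,W(p,[-.03,0,.09]))[0].astype(int);x0,y0=ctr-[50,45]
    for th,c in((0,(0,255,0)),(.1,(0,0,255))):
        q=proj(nm,W(p,[G(th,.105,.029,-.04),G(th,.105,.029,.04),G(th,.105,0,-.04),G(th,.105,0,.04)]));print(nm,th,q.round(1).tolist())
        if c[1]: pass
    b=cv2.resize(im[y0:y0+90,x0:x0+100],None,fx=4,fy=4,interpolation=cv2.INTER_CUBIC)
    b=cv2.convertScaleAbs(b,alpha=1.6)
    for i in range(0,400,40):cv2.putText(b,str(x0+i//4),(i,9),0,.32,(0,0,255));cv2.putText(b,str(y0+i//4),(0,i+14),0,.32,(255,0,0))
    o.append(b)
cv2.imwrite("pics/l5.png",np.hstack(o))
E
```

```text
14.9333 [ 0.47058476 -0.20256796  0.21812785] [ 0.51893749  0.04135666 -0.48750981]
top 0 [[408.4, 239.5], [405.1, 275.5], [399.0, 239.2], [395.6, 274.1]]
top 0.1 [[410.9, 239.4], [407.5, 275.8], [402.2, 239.3], [398.8, 274.6]]
scene 0 [[250.1, 216.4], [239.7, 193.4], [257.3, 218.0], [246.9, 195.5]]
scene 0.1 [[248.3, 215.1], [237.9, 191.9], [254.9, 217.4], [244.5, 194.7]]
```

View pics/l5.png

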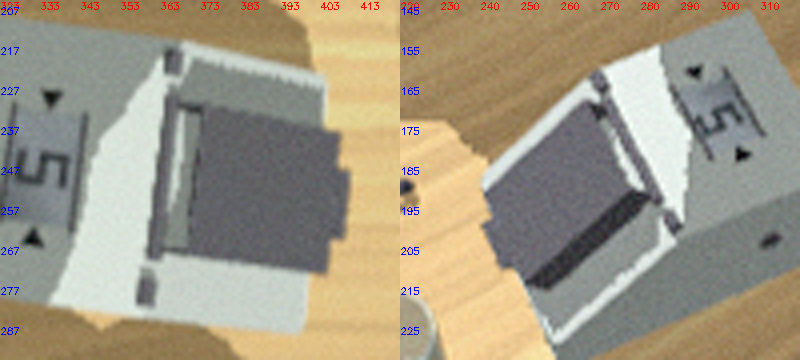

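The guard's free corners read (408.3,239.7) and (404.5,275). The model for fully shut gives (408.4,239.5) and (405.1,275.5); at the catch it would be about 2.5 px further right. The guard is shut, the 5 is still set, and the arm is clear, so I'll hand in.

```bash
python3 -c "
from cell import job
print(job.sign_off())"
```

```text
the job is handed in; nothing more can be done
None
```

The job is handed in: in the last pictures the drum shows 5 between the pointers and the guard lies fully shut, pushed to a hard stop at about 20 N; I did not feel the snap itself, and the sign-off returned no verdict.

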